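# Shut the hinged chip box and stow it in its bench sleeve

## Robot

A 6-joint arm with a two-finger parallel gripper is mounted at the origin on the work surface; the furniture and walls round the work are solid. World frame = base frame: x ahead of the robot, y to its left, z up, the work surface at z = 0. Lengths are in m, angles in rad, forces in N, time in s.
With the tool pointing down it reaches from about 0.375 to 0.975 m from the base axis. Payload 3.8 kg.
Tool frame: the origin (TCP) lies at the centre of the arm's flange, where the gripper is bolted on; the fingertips stand 166 mm ahead of it and the grasp point (between the pads) lies 147 mm ahead of it; z points along the fingers, y is the line along which they close (so a half turn about z gives the same grasp; the last joint's range is limited). The gripper opens to 88 mm and grips with 3 to 60 N. Pads are 18 mm wide; open, the fingers measure 123 mm over their backs; the gripper's body (75 mm by 187 mm) begins 45 mm behind the grasp point.
Start: joints at [1.208, 0.264, 1.604, -0, 1.274, -0.037], TCP at [0.216, 0.639, 0.405] pointing down, gripper open.
Joint ranges: [-2.63, 2.63], [-0.94, 2.18], [0.31, 2.57], [-1.31, 4.45], [0, 2.66], [-2.55, 2.55]. Speed limits (rad/s): [2.57, 2.57, 3.14, 3.14, 3.14, 3.14].

## Interface

Orientations are given as a 3x3 rotation matrix whose columns are the frame's x, y, z axes.
In Python, from rig import telemetry, cams, manip gives the robot as it stands.
- The arm moves only by the tool step_arm, never from a script. Its argument "moves" is text: rows parted by semicolons, each of 7 numbers parted by spaces: the shift along the tool's x, y, z in mm, then the turn, a rotation vector about the tool's x, y, z in rad, then the gripper command: -1 is fully open, 1 is shut, values between are in proportion. In form: x y z rx ry rz jaw; .... A call has 1 to 12 rows; each row is the pose to reach, as a shift and turn from the pose commanded when the call began, along the tool's axes at that moment; what a row does not reach only later rows make up. A row lasts 1/8 s, in which the tool goes at most 62.5 mm and 10.7 degrees, less where a joint would pass 70% of its speed; a pose out of reach is approached as far as the arm can. A call with a gripper value outside its range is refused whole. The fingers move at their own pace and stop on an object; the grip force is fixed at half the most. Time passes only in rows, so rows that repeat a pose let the fingers close. It gives the time, the measured TCP pose, the force, the opening and the grip force at its end, in the units of the state.
- telemetry.sense(): the state, without advancing time (a new reading comes with each control period).
- cams.snapshot(name): name is "scene" or "top" or "wrist"; returns (picture, depth): 420x560x3 uint8, red, green, blue; 420x560 float32, m along the optical axis (not along the pixel's ray), 0 where there is no reading.
- cams.calibration(name): a dict with "camera_matrix" (3x3 intrinsics, pixels), "R" (3x3) and "t" (3): a world point X has camera coordinates R X + t. Camera axes: x right, y down, z forward; pixel columns grow to the right and rows downward; lengths in m; the calibration is good to about 2 mm. A picture is of the moment at which its call begins: read the wrist's pose just before it. calibration takes no time and is no camera call; for the wrist camera it gives the pose at the moment of the call.
- manip.close_job(): hands the job in; it is judged then, once.
The state is a dict: "time_s": time; "joint_pos": joint angles; "joint_velocities": joint speeds; "effort": joint torques, N m; "tcp_pos": TCP position; "ee_rot": TCP orientation; "wrist_force": force on the tool from outside, world axes, zero at the start; "moment": the same for the moment, N m; "opening": finger opening in m; "grip_force": force on a finger pad.
Only numpy, scipy, OpenCV 4.12 (cv2) and the standard library are available. Lean on these libraries where they do the work, as an engineer would, in place of code of your own. Each camera call takes 0.05 s, during which the arm holds its last target. There are 200 camera calls.

## Task

Fold the upstanding lid of the blue chip box in front of the sleeve fully shut, and only then slide the box lengthwise into the low metal storage sleeve on the bench until its leading end rests against the sleeve's back wall. Leave the box lying flat with its lid shut, and do not disturb the small things standing around.

Things in the scene. Friction and masses are not known exactly. Their poses are not given: they have to be found in the camera images.
- flat_box: Blue plastic chip box, the only one whose lid stands up; loose, 0.2 to 0.33 kg, slides with 1 to 2.5 N. Shut: 89 x 130 x 17 mm. Origin: centre of its underside; z up, y along the length (ends at y = +-65 mm), x across (sides at +-42 mm). Starts before the sleeve's mouth, up to 5 cm left of the sleeve's axis, length roughly along that axis, hinge on the left. Either end may go in first.
- flat_box_lid (a joint): Lid hinge, rad: 0 shut, 1.57 upright, 2.3 leaning back at its stop on the hinge side; starts between 1.65 and 2.1. Lid 84 x 130 x 8 mm, 30 to 40 g. The hinge is a little stiff: the lid stays at whatever angle it is left, so it must be swung over and pushed all the way down. That takes about 0.5 N at its free edge; pushed fast or near the hinge, the box slides along.
- box_hinge (a point): Middle of the lid's hinge line, at x = 43 mm, y = 0, z = 9 mm in the box's frame; the hinge runs along the box's y. The shut lid's lip is on the other side, at x = -42 mm.
- lid_edge (a point): Middle of the lid's free long edge (lip), outer face: 17 mm above the bench when shut; about 85 mm above the bench and 10 to 40 mm outside the hinge as it starts.
- sleeve: Low sleeve of bare sheet metal, 3 mm thick, fixed to the bench, open in front and underneath: the box slides in on the bench itself. Origin: middle of the mouth, on the bench; x straight in, y left looking in, z up. Inside 94 mm wide (y = +-47), 25 mm high, 70 mm deep; roof top 28 mm high. A raised lid does not fit in.
- sleeve_mouth (a point): Middle of the mouth opening, 12.5 mm above the bench. Two guide wings, 25 mm high, flare out in front of it from y = +-47 mm at x = 0 to about +-58 mm at x = -24 mm (sleeve's frame). Outside, 2 mm thick screw flanges reach to y = +-64 mm.
- sleeve_back (a point): Middle of the inner face of the back wall, at x = 70 mm in the sleeve's frame, 12.5 mm above the bench. A box fully home touches it: its origin is then at sleeve x = 5 mm, y about 0, and its rear 60 mm stick out of the mouth.
- jar: White specimen jar with a lid, 47 mm across, 50 mm high, standing loose on the right of the work. Origin: centre of its underside. Leave alone.
- n_load: Small white stepped connector with a red top, 21 mm across, 32 mm high, standing loose on the left of the sleeve. Origin: centre of its underside. Leave alone.
- adapter: Small brass-coloured stepped adapter, 20 mm across, 34 mm high, standing loose on the left of the sleeve. Origin: centre of its underside. Leave alone.
- tape: Roll of amber tape lying flat, 66 mm across, 13 mm high, loose, on the left. Origin: centre of its underside. Leave alone.
There are look-alikes about, which are no part of the job. What is shaped like the flat_box but red is not meant.

How it is judged:
By the outcome, as a careful person would: the job done as asked, in the order asked, and still so for the second after the job is handed in, with the robot touching nothing.
It also fails if it takes over 58 s, if anything falls off the work surface, if the arm or the gripper's body presses on something with over 40 N, if the wrist force passes 120 N, or if a joint passes its speed limit or range.

## Working session

There is one attempt and no reset: what is moved stays moved. The work goes in short steps, Python scripts to look and compute and a tool call to move; the robot and the scene stay as the last step left them, time stands still between calls to the robot, and variables do not carry over. Pictures are saved under pics/ and viewed, at most 10 in all, crops included, and the job is handed in when it is done.

Besides the shell and the picture viewer there is one more tool, called after "Request:" by a JSON object that holds its "api" and its "payload". step_arm: Moves the arm, as the interface text tells. Its arguments: {"type":"object","properties":{"moves":{"type":"string"}},"required":["moves"]}

```bash
mkdir -p pics; cat > h.py <<'E'
import numpy as np, cv2
from rig import telemetry, cams, manip
def snap(n,f=None):
    c=cams.calibration(n); p,d=cams.snapshot(n)
    if f: cv2.imwrite('pics/'+f,p[:,:,::-1])
    return p,d,c
def pts(d,c):
    K=c["camera_matrix"];R=np.array(c["R"]);t=np.array(c["t"])
    v,u=np.mgrid[:d.shape[0],:d.shape[1]]
    X=np.stack([(u-K[0][2])/K[0][0]*d,(v-K[1][2])/K[1][1]*d,d],-1)
    return (X-t)@R
E
python3 - <<'E'
from h import *
for n in("top","scene"):
    p,d,c=snap(n,n+'1.png'); np.savez(n+'1.npz',p=p,d=d,**{k:np.array(v) for k,v in c.items()})
E
ls
```

```text
h.py
pics
scene1.npz
top1.npz
```

View pics/top1.png

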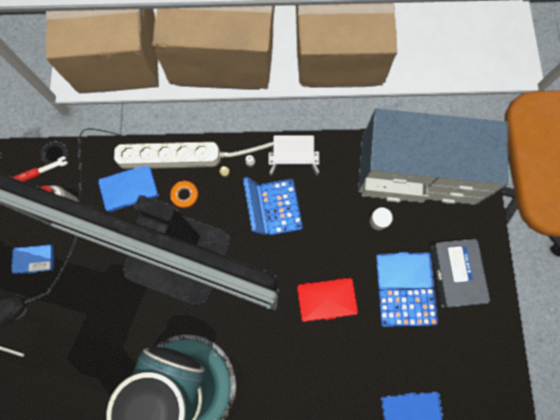

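View pics/scene1.png

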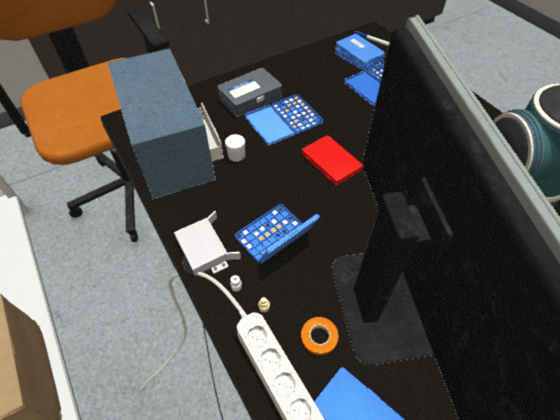

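Top view: the target is the blue box with its lid up at (275,207), and its lid is at (257,207). The sleeve is at (295,152) with its mouth facing down in the image. These could be confused with the target: the open blue box with its lid lying flat (408,290), flat blue items at (128,188), (412,405) and (33,260), and the red box (327,299). I choose (275,207): it is the only one with a lid standing up, and it sits in front of the sleeve.

```bash
cat > m.py <<'E'
from h import *
import sys
def rect(P):
    r=cv2.minAreaRect((P[:,:2]*1000).astype(np.float32)); return np.round(r[0],1),np.round(r[1],1),round(r[2],1),np.round(cv2.boxPoints(r)).tolist()
z=np.load('top1.npz'); p,d=z['p'],z['d']; c={k:z[k] for k in('camera_matrix','R','t')}
X=pts(d,c)
print('cam',-c['R'].T@c['t']); print('X axis img u dir',c['R'][0],'v',c['R'][1])
for n,(u,v) in dict(bench=(260,260),box=(280,207),lid=(250,190),roof=(295,150),jar=(381,217),nload=(249,160),adap=(224,171),tape=(184,183),lidtop=(249,205),mon=(276,297),mon2=(180,260),cab=(440,150),strip=(165,155)).items(): print(n,X[v,u].round(4),p[v,u])
h=cv2.cvtColor(p,cv2.COLOR_RGB2HSV)
S=np.zeros(d.shape,bool);S[125:180,262:325]=1
m=S&(d>0)&(X[...,2]>.022)&(X[...,2]<.034)&(h[...,1]<60)
n,l,st,_=cv2.connectedComponentsWithStats(m.astype(np.uint8)); k=1+st[1:,4].argmax();m=l==k
print('roof',m.sum(),rect(X[m]),np.median(X[m][:,2]))
S[:]=0;S[172:240,240:306]=1
b=S&(h[...,0]>95)&(h[...,0]<130)&(h[...,1]>100)&(d>0)
for lo,hi in((.003,.024),(.03,.12)):
    m=S&(d>0)&(X[...,2]>lo)&(X[...,2]<hi);
    n,l,st,_=cv2.connectedComponentsWithStats(m.astype(np.uint8)); k=1+st[1:,4].argmax();m=l==k
    print(lo,m.sum(),rect(X[m]),np.percentile(X[m][:,2],[1,10,50,90,99]).round(4))
m=S&(X[...,2]>.075)&(X[...,2]<.12)&(d>0);print('edge',rect(X[m]),X[m].mean(0))
cv2.imwrite('pics/crop.png',cv2.resize(p[120:245,215:400,::-1],None,fx=4,fy=4,interpolation=cv2.INTER_CUBIC))
E
python3 m.py; python3 -c "
from h import *
s=telemetry.sense();print(s['tcp_pos'],s['ee_rot'],s['opening'])"
```

```text
cam [ 0.1342103  -0.22303365  1.14492916]
X axis img u dir [-0.02804823 -0.99960517  0.00167422] v [-0.96924653  0.02678666 -0.24462959]
bench [ 0.2895 -0.1806 -0.0018] [40 36 32]
box [ 4.220e-01 -2.335e-01 -3.000e-04] [104 148 224]
lid [ 0.4516 -0.1616  0.0586] [ 70 111 170]
roof [ 0.5613 -0.2753  0.033 ] [235 233 232]
jar [ 0.3776 -0.4745  0.0515] [241 243 244]
nload [ 0.5362 -0.1589  0.0371] [236 235 236]
adap [ 0.5125 -0.0951  0.0264] [212 211 168]
tape [0.4864 0.0065 0.0178] [232 134  24]
lidtop [ 0.4062 -0.1606  0.09  ] [103 160 230]
mon [ 0.1797 -0.2192  0.3401] [95 98 95]
mon2 [ 0.2357 -0.0721  0.4209] [161 172 172]
cab [ 0.5004 -0.5912  0.1683] [101 120 137]
strip [0.5577 0.0535 0.0307] [224 223 214]
roof 1068 (array([ 553.4, -266.7]), array([108.2,  98.7]), 87.7, [[502.0, -319.0], [601.0, -323.0], [605.0, -215.0], [506.0, -211.0]]) 0.02918455901310136
0.003 1316 (array([ 424.6, -229.8]), array([140.6, 103.7]), 9.0, [[347.0, -190.0], [363.0, -292.0], [502.0, -270.0], [486.0, -168.0]]) [0.0031 0.0035 0.0061 0.0126 0.022 ]
0.03 509 (array([ 412.8, -169.9]), array([130.3,  28.8]), 8.1, [[346.0, -165.0], [350.0, -193.0], [479.0, -175.0], [475.0, -146.0]]) [0.0306 0.037  0.0619 0.0893 0.0921]
edge (array([ 411.6, -162.1]), array([130.3,  12. ]), 8.7, [[346.0, -166.0], [348.0, -178.0], [477.0, -158.0], [475.0, -146.0]]) [ 0.41026929 -0.16073224  0.08756417]
[0.2159329  0.63920441 0.40350371] [[-9.47395083e-01  3.20065688e-01 -7.15538582e-04]
 [ 3.20066480e-01  9.47393190e-01 -1.89519795e-03]
 [ 7.13085437e-05 -2.02452114e-03 -9.99997948e-01]] 0.08828641106857167
```

View pics/crop.png

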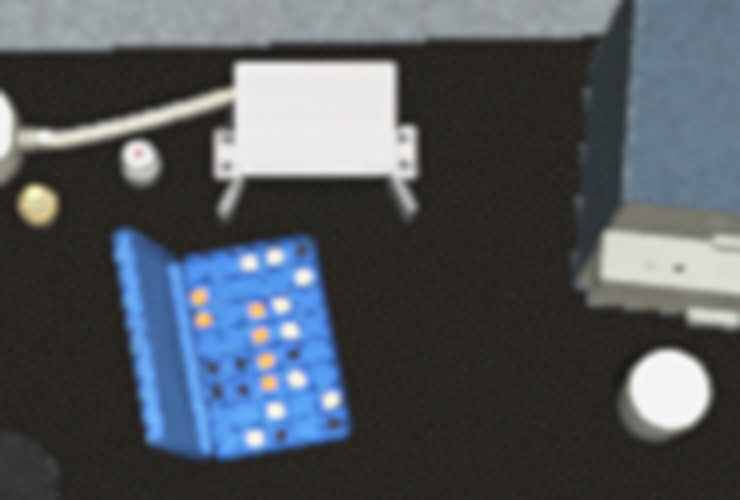

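The crop confirms the choice: the lid stands on the left at crop x 115–180, and the sleeve's wings open downward at (225,215) and (410,215). Next I measure the exact corners and the monitor, which stands between the robot and the work.

```bash
cat > r.py <<'E'
from h import *
def ray(c,u,v,z):
    K=np.array(c['camera_matrix']);R=np.array(c['R']);o=-R.T@np.array(c['t'])
    w=R.T@np.linalg.solve(K,[u,v,1.]); return o+w*(z-o[2])/w[2]
E
python3 - <<'E'
from r import *
z=np.load('top1.npz'); p,d=z['p'],z['d']; c={k:z[k] for k in('camera_matrix','R','t')}
f=lambda a,b,h:ray(c,215+(a-1.5)/4,120+(b-1.5)/4,h)
print('roof',[f(a,b,.028).round(4)[:2].tolist() for a,b in((235,62),(397,62),(397,178),(235,178))])
print('wings',[f(a,b,.025).round(4)[:2].tolist() for a,b in((222,214),(411,214))])
print('box R far/near, near L',[f(a,b,.009).round(4)[:2].tolist() for a,b in((316,235),(352,435),(215,459),(181,262))])
print('lip far/near',[f(a,b,.088).round(4)[:2].tolist() for a,b in((115,230),(150,442))])
X=pts(d,c);m=(d>0)&(X[...,2]>.12)&(X[...,0]<.48)
# max-height grid for furniture in front
for x in np.arange(0.05,.46,.05):
    print(round(x,2),[ (int(1000*X[k][:,2].max()) if (k:=m&(abs(X[...,0]-x)<.025)&(abs(X[...,1]-y)<.025)).any() else 0) for y in np.arange(-.4,.41,.05)])
zs=np.load('scene1.npz');c2={k:zs[k] for k in('camera_matrix','R','t')};d2=zs['d'];X2=pts(d2,c2)
print('scenecam',-c2['R'].T@c2['t'])
m=(d2>0)&(X2[...,2]>.12)&(X2[...,0]<.48)&(X2[...,0]>0)
for x in np.arange(0.05,.46,.05):
    print(round(x,2),[ (int(1000*X2[k][:,2].max()) if (k:=m&(abs(X2[...,0]-x)<.025)&(abs(X2[...,1]-y)<.025)).any() else 0) for y in np.arange(-.4,.41,.05)])
for uv in((420,45),(390,200),(540,120),(440,230),(400,310)):print(uv,X2[uv[1],uv[0]].round(3))
E
```

```text
roof [[0.6052, -0.2216], [0.6024, -0.3254], [0.524, -0.3218], [0.5268, -0.2197]]
wings [[0.5042, -0.2109], [0.5009, -0.3297]]
box R far/near, near L [[0.4938, -0.2702], [0.3636, -0.2879], [0.3508, -0.2028], [0.4783, -0.184]]
lip far/near [[0.4752, -0.148], [0.3468, -0.167]]
0.05 [0, 0, 0, 0, 0, 0, 286, 337, 339, 336, 0, 0, 0, 0, 0, 0, 0]
0.1 [0, 0, 0, 0, 0, 0, 0, 311, 312, 285, 0, 0, 0, 0, 0, 0, 0]
0.15 [0, 0, 0, 0, 422, 0, 0, 0, 0, 0, 0, 0, 0, 0, 0, 0, 0]
0.2 [0, 0, 0, 0, 424, 424, 424, 421, 0, 0, 0, 0, 0, 0, 0, 0, 0]
0.25 [0, 0, 0, 0, 410, 417, 423, 424, 424, 423, 0, 0, 0, 0, 0, 0, 0]
0.3 [0, 0, 0, 0, 0, 0, 0, 416, 422, 424, 424, 424, 422, 0, 0, 0, 0]
0.35 [0, 0, 0, 0, 0, 0, 0, 303, 304, 410, 418, 423, 423, 414, 318, 0, 0]
0.4 [0, 0, 0, 0, 0, 0, 0, 0, 297, 302, 0, 0, 416, 416, 0, 0, 0]
0.45 [0, 0, 0, 0, 0, 0, 0, 0, 0, 0, 0, 0, 0, 0, 131, 0, 0]
scenecam [0.6565226  0.20033936 0.73895594]
0.05 [0, 0, 0, 0, 0, 0, 279, 334, 335, 299, 0, 0, 0, 0, 0, 0, 0]
0.1 [0, 0, 0, 0, 0, 0, 0, 308, 310, 283, 0, 0, 0, 0, 0, 0, 0]
0.15 [0, 0, 0, 0, 419, 0, 0, 0, 0, 0, 0, 0, 0, 0, 0, 0, 0]
0.2 [0, 0, 0, 0, 420, 420, 419, 418, 0, 0, 0, 0, 0, 0, 0, 0, 0]
0.25 [0, 0, 0, 0, 405, 414, 420, 420, 420, 420, 0, 0, 0, 0, 0, 0, 0]
0.3 [0, 0, 0, 0, 0, 0, 0, 413, 419, 420, 420, 420, 0, 0, 0, 0, 0]
0.35 [0, 0, 0, 0, 0, 0, 0, 300, 301, 408, 414, 419, 413, 0, 0, 0, 0]
0.4 [0, 0, 0, 0, 0, 0, 0, 0, 297, 300, 0, 0, 406, 376, 0, 0, 0]
0.45 [0, 0, 0, 0, 0, 0, 0, 0, 0, 0, 0, 0, 0, 0, 0, 0, 0]
(420, 45) [ 0.203 -0.164  0.406]
(390, 200) [ 0.35  -0.02   0.298]
(540, 120) [ 0.063 -0.014  0.315]
(440, 230) [0.325 0.05  0.296]
(400, 310) [0.304 0.048 0.01 ]
```

Request:
{"api": "step_arm", "payload": {"moves": "0 0 -60 0 0 0 -1;0 0 -120 0 0 0 -1;0 0 -180 0 0 0 -1;0 0 -240 0 0 0 -1;0 0 -240 0 0 0 -1"}}

```text
time_s: 0.72
tcp_pos: [0.2158, 0.6389, 0.6522]
ee_rot: [[-0.947, 0.32, 0.004], [0.32, 0.947, 0.011], [-0.0, 0.012, -1.0]]
wrist_force: [-0.3, 0.1, -0.4]
opening: 0.0885
grip_force: 0.0
```

```bash
cat > st.py <<'E'
from h import *
import json
s=telemetry.sense(); q=s['joint_pos'];T=np.array(s['tcp_pos']);R=np.array(s['ee_rot'])
open('log.txt','a').write(json.dumps([list(map(float,q)),T.tolist(),R.tolist()])+'\n')
print('t',s['time_s'],'q',np.round(q,3),'T',T.round(4),'yaw_y',round(np.degrees(np.arctan2(R[1,1],R[0,1])),2),'z',R[:,2].round(3),'F',np.round(s['wrist_force'],2),'open',round(s['opening'],4))
E
echo '[[1.208, 0.264, 1.604, -0, 1.274, -0.037],[0.2159,0.6392,0.4035],[]]'>log.txt; python3 st.py
```

```text
t 0.725 q [ 1.208  0.218  1.218 -0.     1.694 -0.037] T [0.2158 0.6389 0.6522] yaw_y 71.34 z [ 0.004  0.011 -1.   ] F [-0.25  0.13 -0.36] open 0.0885
```

Request:
{"api": "step_arm", "payload": {"moves": "-52 -33 0 0 0 0.09 -1;-105 -66 0 0 0 0.18 -1;-157 -100 0 0 0 0.27 -1;-210 -133 0 0 0 0.36 -1;-262 -166 0 0 0 0.45 -1;-314 -199 0 0 0 0.54 -1;-330 -256 0 0 0 0.64 -1;-345 -313 0 0 0 0.73 -1;-360 -370 0 0 0 0.82 -1;-375 -427 0 0 0 0.91 -1;-390 -484 0 0 0 1.0 -1;-405 -540 0 0 0 1.1 -1"}}

```text
time_s: 2.22
tcp_pos: [0.4264, -0.0035, 0.6427]
ee_rot: [[-0.142, 0.99, -0.002], [0.99, 0.142, 0.0], [0.0, -0.002, -1.0]]
wrist_force: [0.5, 0.9, 0.6]
opening: 0.0882
grip_force: 0.0
```

```bash
python3 st.py
```

```text
t 2.225 q [-0.067 -0.268  1.71  -0.     1.702 -0.209] T [ 0.4264 -0.0035  0.6427] yaw_y 8.14 z [-0.002  0.    -1.   ] F [0.51 0.93 0.61] open 0.0882
```

```bash
cat > fit.py <<'E'
from h import *
import json
D=[json.loads(l) for l in open('log.txt')]
A=[];B=[]
for q,T,_ in D:
    s,c=np.sin,np.cos;p=q[1];f=q[1]+q[2]
    r=np.hypot(*T[:2])
    A+=[[s(p),s(f),c(f),1,0],[c(p),c(f),-s(f),0,1]];B+=[r,T[2]]
x,res,rk,_=np.linalg.lstsq(np.array(A),np.array(B),rcond=None)
print('a,b,e,r0,h-L',x.round(3),rk,(np.array(A)@x-B).round(4))
E
python3 fit.py
```

```text
a,b,e,r0,h-L [ 0.516  0.569  0.007 -0.002  0.079] 5 [ 0.  0. -0.  0.  0. -0.]
```

```bash
python3 - <<'E'
from h import *
for n in('top','scene'):
    z=np.load(n+'1.npz'); d=z['d']; c={k:z[k] for k in('camera_matrix','R','t')}; X=pts(d,c)
    m=(d>0)&(X[...,2]>.05)&(X[...,2]<.6)
    for x in np.arange(.24,.52,.02):
        k=m&(abs(X[...,0]-x)<.01)&(X[...,1]>-.145)&(X[...,1]<.1)
        P=X[k]
        if len(P): i=P[:,1].argmin(); print(n,round(x,2),'ymin',P[i].round(3),'zmax',P[:,2].max().round(3))
E
```

```text
top 0.24 ymin [ 0.241 -0.145  0.405] zmax 0.425
top 0.26 ymin [ 0.251 -0.12   0.406] zmax 0.424
top 0.28 ymin [ 0.272 -0.068  0.404] zmax 0.424
top 0.3 ymin [ 0.291 -0.019  0.405] zmax 0.424
top 0.32 ymin [ 0.329 -0.026  0.207] zmax 0.417
top 0.34 ymin [ 0.349 -0.034  0.295] zmax 0.415
top 0.36 ymin [ 0.351 -0.034  0.219] zmax 0.306
top 0.38 ymin [0.371 0.009 0.298] zmax 0.303
scene 0.24 ymin [ 0.239 -0.145  0.199] zmax 0.42
scene 0.26 ymin [ 0.25  -0.121  0.374] zmax 0.42
scene 0.28 ymin [ 0.27  -0.07   0.282] zmax 0.42
scene 0.3 ymin [ 0.293 -0.025  0.258] zmax 0.42
scene 0.32 ymin [ 0.33  -0.024  0.299] zmax 0.414
scene 0.34 ymin [ 0.35  -0.033  0.298] zmax 0.412
scene 0.36 ymin [ 0.352 -0.033  0.115] zmax 0.301
scene 0.38 ymin [0.37  0.009 0.197] zmax 0.301
```

Request:
{"api": "step_arm", "payload": {"moves": "-50 -15 0 0 0 0 -1;-100 -30 0 0 0 0 -1;-130 -38 40 0 0 0 -1;-130 -38 100 0 0 0 -1;-130 -38 160 0 0 0 -1;-130 -38 220 0 0 0 -1;-130 -38 270 0 0 0 -1;-130 -38 310 0 0 0 -1;-130 -38 330 0 0 0 -1;-130 -38 330 0 0 0 -1"}}

```text
time_s: 3.48
tcp_pos: [0.4062, -0.1351, 0.3113]
ee_rot: [[-0.144, 0.989, -0.007], [0.99, 0.144, 0.003], [0.004, -0.006, -1.0]]
wrist_force: [-0.8, 0.2, 0.1]
opening: 0.0879
grip_force: 0.0
```

```bash
python3 st.py; python3 fit.py; python3 -c "
from h import *
snap('scene','s2.png')"
```

```text
t 3.475 q [-0.379 -0.131  2.204 -0.     1.076 -0.524] T [ 0.4062 -0.1351  0.3113] yaw_y 8.31 z [-0.007  0.003 -1.   ] F [-0.84  0.15  0.1 ] open 0.0879
a,b,e,r0,h-L [ 0.515  0.567  0.005 -0.     0.078] 5 [ 0.0006  0.0006 -0.0005 -0.0001  0.0004 -0.0001 -0.0005 -0.0004]
```

View pics/s2.png

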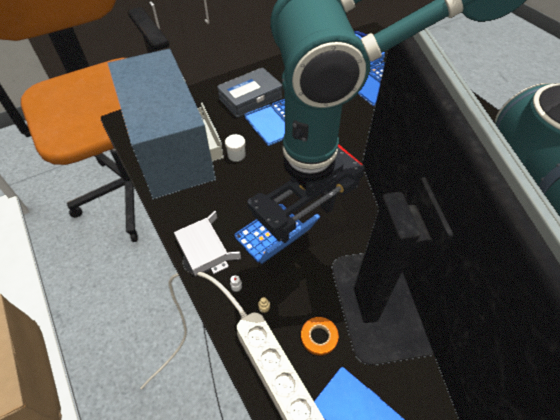

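The arm hangs over the box at pixel (310,100), and the gripper is above the lid at about (290,215). The forearm at (415,30) passes above the monitor's top edge. I check that clearance with numbers.

```bash
python3 - <<'E'
from h import *
p,d,c=snap('scene'); X=pts(d,c)
for u,v in((330,75),(370,45),(400,30),(420,22),(440,12),(410,38),(425,30),(310,30)):print((u,v),X[v,u].round(3),p[v,u])
# underside of forearm: teal points between r .15..0.4
s=telemetry.sense();T=s['tcp_pos']; print(T)
h=cv2.cvtColor(p,cv2.COLOR_RGB2HSV); m=(h[...,0]>75)&(h[...,0]<100)&(h[...,1]>100)&(d>0)&(X[...,2]>.43)
r=np.hypot(X[...,0],X[...,1])
for a in np.arange(.1,.45,.03):
    k=m&(abs(r-a)<.015)
    if k.any(): print(round(a,2),'z',X[k][:,2].min().round(3),X[k][:,2].max().round(3))
E
```

```text
(330, 75) [ 0.434 -0.075  0.493] [36 37 35]
(370, 45) [ 0.394 -0.069  0.515] [230 224 206]
(400, 30) [ 0.367 -0.06   0.527] [59 94 94]
(420, 22) [ 0.353 -0.051  0.535] [48 75 74]
(440, 12) [ 0.336 -0.045  0.543] [40 66 67]
(410, 38) [ 0.213 -0.177  0.413] [48 46 49]
(425, 30) [ 0.188 -0.175  0.418] [145 150 142]
(310, 30) [ 0.436 -0.111  0.523] [ 74 124 122]
[ 0.40782566 -0.13575535  0.31437031]
0.25 z 0.54 0.547
0.28 z 0.531 0.55
0.31 z 0.532 0.553
0.34 z 0.53 0.55
0.37 z 0.51 0.542
0.4 z 0.451 0.525
0.43 z 0.443 0.531
```

Request:
{"api": "step_arm", "payload": {"moves": "0 0 40 0 0 0 -1;0 0 75 0 0 0 -1;0 0 75 0 0 0 -1;-8 0 75 0 0 0 -1;-15 0 75 0 0 0 -1;-21 0 75 0 0 0 -1;-27 0 75 0 0 0 -1;-33 0 75 0 0 0 -1;-39 0 74 0 0 0 -1;-45 0 74 0 0 0 -1;-52 0 74 0 0 0 -1;-59 0 74 0 0 0 -1"}}

```text
time_s: 5.08
tcp_pos: [0.4166, -0.1947, 0.2406]
ee_rot: [[-0.145, 0.99, -0.0], [0.99, 0.145, 0.0], [0.0, -0.0, -1.0]]
wrist_force: [-0.1, 1.2, 0.1]
opening: 0.0884
grip_force: 0.2
```

```bash
python3 st.py; python3 -c "
from h import *
p,d,c=snap('scene');a=p[150:300,180:380,::-1]
q,d,c=snap('wrist');b=q[:,:,::-1]
cv2.imwrite('pics/s3.png',np.hstack([cv2.resize(a,(400,300)),cv2.resize(b,(400,300))]))"
```

```text
t 5.075 q [-0.491  0.026  2.206 -0.     0.91  -0.636] T [ 0.4166 -0.1947  0.2406] yaw_y 8.31 z [-0.  0. -1.] F [-0.1   1.17  0.1 ] open 0.0884
```

View pics/s3.png

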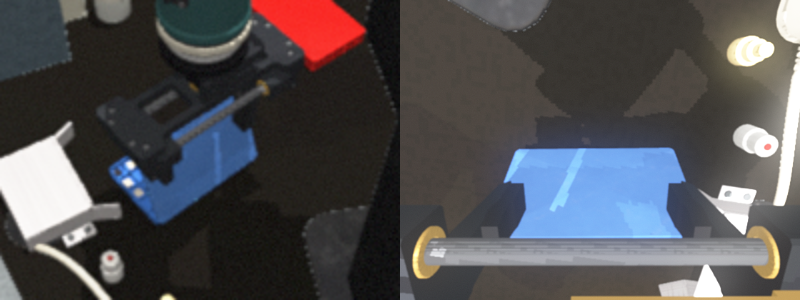

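The lid is now past upright, with both fingers on its outer face (the blue panel between the fingers in both views). I continue the arc downwards.

Request:
{"api": "step_arm", "payload": {"moves": "-8 0 2 0 0 0 -1;-16 0 6 0 0 0 -1;-24 0 10 0 0 0 -1;-31 0 14 0 0 0 -1;-37 0 16 0 0 0 -1;-42 0 18 0 0 0 -1;-50 0 22 0 0 0 -1;-57 0 31 0 0 0 -1;-61 0 39 0 0 0 -1;-64 0 47 0 0 0 -1;-66 0 54 0 0 0 -1;-66 0 57 0 0 0 -1"}}

```text
time_s: 6.68
tcp_pos: [0.426, -0.2596, 0.1835]
ee_rot: [[-0.145, 0.989, -0.001], [0.989, 0.145, 0.0], [0.001, -0.001, -1.0]]
wrist_force: [-5.9, 1.7, 16.9]
opening: 0.0881
grip_force: 8.5
```

Request:
{"api": "step_arm", "payload": {"moves": "0 0 1 0 0 0 -1;0 0 2 0 0 0 -1;0 0 2 0 0 0 -1"}}

```text
time_s: 7.05
tcp_pos: [0.4261, -0.2596, 0.1835]
ee_rot: [[-0.145, 0.989, -0.001], [0.989, 0.145, 0.0], [0.0, -0.001, -1.0]]
wrist_force: [-7.1, 3.1, 17.0]
opening: 0.0879
grip_force: 8.4
```

```bash
python3 st.py
```

```text
t 7.05 q [-5.970e-01  1.870e-01  2.159e+00 -1.000e-03  7.970e-01 -7.420e-01] T [ 0.4261 -0.2596  0.1835] yaw_y 8.36 z [-0.001  0.    -1.   ] F [-7.08  3.1  16.97] open 0.0879
```

Request:
{"api": "step_arm", "payload": {"moves": "0 0 -15 0 0 0 -1;0 0 -50 0 0 0 -1;0 0 -90 0 0 0 -1;30 0 -110 0 0 0 -1;80 0 -110 0 0 0 -1;110 0 -110 0 0 0 -1;110 0 -110 0 0 0 -1"}}

```text
time_s: 7.92
tcp_pos: [0.4098, -0.1492, 0.2919]
ee_rot: [[-0.147, 0.989, 0.0], [0.989, 0.147, -0.0], [-0.0, 0.0, -1.0]]
wrist_force: [-0.5, -0.2, -0.3]
opening: 0.0879
grip_force: 0.0
```

```bash
python3 st.py; cat > look.py <<'E'
from r import *
import sys
P={}
for n in('wrist','top'):
    p,d,c=snap(n); P[n]=p; X=pts(d,c)
    h=cv2.cvtColor(p,cv2.COLOR_RGB2HSV)
    m=((h[...,0]>95)&(h[...,0]<125)&(h[...,1]>120)&(h[...,2]>60)&(d>0)&(X[...,0]>.3)&(X[...,0]<.6)&(X[...,1]<-.13)&(X[...,1]>-.36)).astype(np.uint8)
    nn,l,st,_=cv2.connectedComponentsWithStats(m)
    if nn<2: print(n,'none');continue
    k=1+st[1:,4].argmax(); m=l==k; Z=X[m]
    uv=np.argwhere(m)[:,::-1]
    top=m&(abs(X[...,2]-.017)<.007)
    G=np.array([ray(c,u,v,.017)[:2] for u,v in np.argwhere(top)[:,::-1]])*1000
    r=cv2.minAreaRect(G.astype(np.float32))
    print(n,m.sum(),'z',np.percentile(Z[:,2],[1,50,99]).round(4),'rect',np.round(r[0],1),np.round(r[1],1),round(r[2],2),np.round(cv2.boxPoints(r)).tolist())
cv2.imwrite('pics/'+sys.argv[1],np.hstack([cv2.resize(P[k][:,:,::-1],(400,300)) if k=='wrist' else cv2.resize(P[k][110:260,200:400,::-1],(400,300)) for k in('wrist','top')]))
E
python3 look.py l4.png
```

```text
t 7.925 q [-0.406 -0.093  2.21   0.     1.024 -0.554] T [ 0.4098 -0.1492  0.2919] yaw_y 8.48 z [ 0. -0. -1.] F [-0.53 -0.19 -0.34] open 0.0879
wrist 10005 z [-0.0021  0.0152  0.1438] rect [ 419.8 -222.2] [129.7  71.8] 8.49 [[350.0, -196.0], [361.0, -267.0], [489.0, -248.0], [479.0, -177.0]]
top 1930 z [-0.0014  0.0181  0.0235] rect [ 422.5 -234.3] [132.   87.9] 9.52 [[350.0, -202.0], [365.0, -289.0], [495.0, -267.0], [480.0, -180.0]]
```

View pics/l4.png

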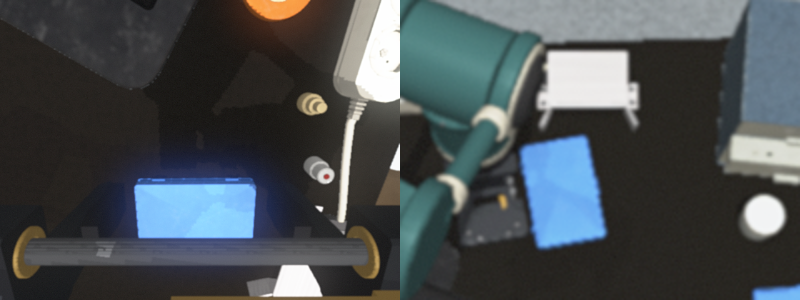

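The lid is shut: a flat blue panel in both views, top at about 17 mm, with the box unmoved at (422,−235) mm. Now I square it to the sleeve and shift it right with a two-finger push on its left side.

Request:
{"api": "step_arm", "payload": {"moves": "0 5 30 0 0 0.09 -1;-1 10 70 0 0 0.178 -1;-1 10 105 0 0 0.178 -1;-1 10 119 0 0 0.178 -1;-1 10 119 0 0 0.178 -1;-8 9 119 0 0 0.178 -1;-15 7 119 0 0 0.178 -1;-22 6 119 0 0 0.178 -1;-29 5 119 0 0 0.178 -1;-36 4 119 0 0 0.178 -1;-43 3 119 0 0 0.178 -1;-50 1 119 0 0 0.178 -1"}}

```text
time_s: 9.52
tcp_pos: [0.4184, -0.2003, 0.1727]
ee_rot: [[0.033, 0.999, -0.0], [0.999, -0.033, 0.001], [0.001, -0.0, -1.0]]
wrist_force: [-0.5, 3.8, 2.7]
opening: 0.0881
grip_force: 1.6
```

```bash
python3 st.py
```

```text
t 9.525 q [-5.000e-01  1.460e-01  2.236e+00  1.000e-03  7.600e-01 -4.670e-01] T [ 0.4184 -0.2003  0.1727] yaw_y -1.91 z [-0.     0.001 -1.   ] F [-0.53  3.8   2.75] open 0.0881
```

Request:
{"api": "step_arm", "payload": {"moves": "-5 0 0 0 0 0 -1;-10 0 0 0 0 0 -1;-14 0 0 0 0 0 -1;-14 0 0 0 0 0 -1;0 0 0 0 0 0 -1;15 0 0 0 0 0 -1;30 0 -50 0 0 0 -1;50 0 -100 0 0 0 -1;60 0 -130 0 0 0 -1;60 0 -130 0 0 0 -1"}}

```text
time_s: 10.78
tcp_pos: [0.4215, -0.1391, 0.3053]
ee_rot: [[0.031, 1.0, 0.006], [1.0, -0.031, -0.002], [-0.002, 0.006, -1.0]]
wrist_force: [-0.1, 0.5, 0.2]
opening: 0.0883
grip_force: 0.0
```

```bash
python3 st.py; python3 look.py l5.png; python3 - <<'E'
from r import *
p,d,c=snap('top');X=pts(d,c)
g=cv2.cvtColor(p,cv2.COLOR_RGB2HSV)
# sleeve roof edges, ray at z=.028: white pixels with rough roof window
m=np.zeros(d.shape,np.uint8);m[125:164,268:320]=1
m=((m>0)&(g[...,2]>190)&(g[...,1]<40)).astype(np.uint8)
m=cv2.morphologyEx(m,cv2.MORPH_OPEN,np.ones((9,9)))
G=np.array([ray(c,u,v,.028)[:2] for v,u in np.argwhere(m>0)])*1000
r=cv2.minAreaRect(G.astype(np.float32));print('roof',np.round(r[0],1),np.round(r[1],1),r[2],np.round(cv2.boxPoints(r),1).tolist())
E
```

```text
t 10.775 q [-0.375 -0.096  2.185 -0.     1.046 -0.344] T [ 0.4215 -0.1391  0.3053] yaw_y -1.76 z [ 0.006 -0.002 -1.   ] F [-0.08  0.46  0.22] open 0.0883
wrist 6495 z [-0.0017  0.0161  0.0178] rect [ 413.6 -238.3] [ 41.6 129.5] 88.03 [[348.0, -257.0], [478.0, -261.0], [479.0, -220.0], [350.0, -215.0]]
top 1945 z [-0.0015  0.0183  0.0232] rect [ 413.8 -266.9] [ 87.3 130.6] 88.42 [[347.0, -309.0], [478.0, -312.0], [480.0, -225.0], [350.0, -221.0]]
roof [ 566.2 -271.7] [99.2 70.4] 88.43296813964844 [[529.7000122070312, -320.29998779296875], [600.0999755859375, -322.29998779296875], [602.7999877929688, -223.1999969482422], [532.4000244140625, -221.1999969482422]]
```

View pics/l5.png

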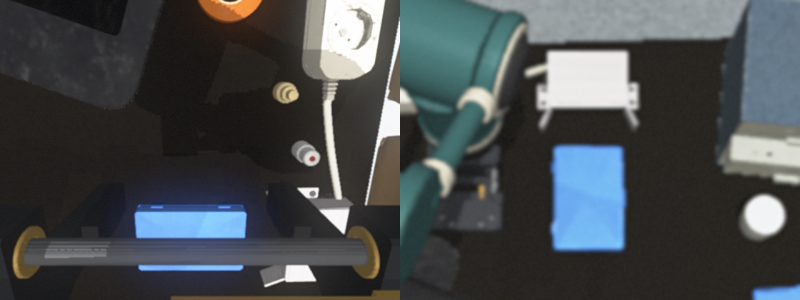

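The box is squared up at (414,−267) mm and yaw −1.7°. The sleeve axis there is at y −267.5 mm and yaw −1.6°, and the lid is shut. I rotate the gripper a quarter turn and go behind the near end.

Request:
{"api": "step_arm", "payload": {"moves": "-14 -6 -10 0 0 0.17 -1;-28 -12 -25 0 0 0.35 -1;-42 -18 -25 0 0 0.52 -0.5;-56 -23 -25 0 0 0.7 0.1;-70 -29 -25 0 0 0.87 0.1;-85 -35 -25 0 0 1.04 0.1;-100 -41 -25 0 0 1.22 0.1;-115 -47 -25 0 0 1.39 0.1;-129 -52 -25 0 0 1.568 0.1;-129 -52 -25 0 0 1.568 0.1;-129 -52 -25 0 0 1.568 0.1"}}

```text
time_s: 12.3
tcp_pos: [0.3639, -0.2669, 0.3264]
ee_rot: [[1.0, -0.028, -0.002], [-0.028, -1.0, 0.002], [-0.002, -0.002, -1.0]]
wrist_force: [-0.2, -0.0, 0.1]
opening: 0.0394
grip_force: 0.0
```

```bash
python3 st.py
```

```text
t 12.3 q [-0.688 -0.101  2.148  0.     1.098  0.91 ] T [ 0.3639 -0.2669  0.3264] yaw_y -91.6 z [-0.002  0.002 -1.   ] F [-0.17 -0.02  0.1 ] open 0.0394
```

Request:
{"api": "step_arm", "payload": {"moves": "0 0 0 0 -0.1 0 0.1;0 0 10 0 -0.21 0 0.1;0 0 50 0 -0.21 0 0.1;0 0 90 0 -0.21 0 0.1;0 0 125 0 -0.21 0 0.1;0 0 150 0 -0.21 0 0.1;0 0 155 0 -0.21 0 0.1;0 0 155 0 -0.21 0 0.1"}}

```text
time_s: 13.3
tcp_pos: [0.3644, -0.2671, 0.1728]
ee_rot: [[0.978, -0.029, -0.209], [-0.028, -1.0, 0.006], [-0.209, -0.0, -0.978]]
wrist_force: [-0.3, -0.4, 0.1]
opening: 0.0395
grip_force: 0.0
```

```bash
python3 st.py; python3 -c "
from h import *
p,d,c=snap('scene');a=p[0:260,150:510,::-1]
cv2.imwrite('pics/s6.png',cv2.resize(a,None,fx=2,fy=2))"
```

```text
t 13.3 q [-0.641  0.183  2.2   -0.149  0.937  1.057] T [ 0.3644 -0.2671  0.1728] yaw_y -91.65 z [-0.209  0.006 -0.978] F [-0.27 -0.42  0.14] open 0.0395
```

View pics/s6.png

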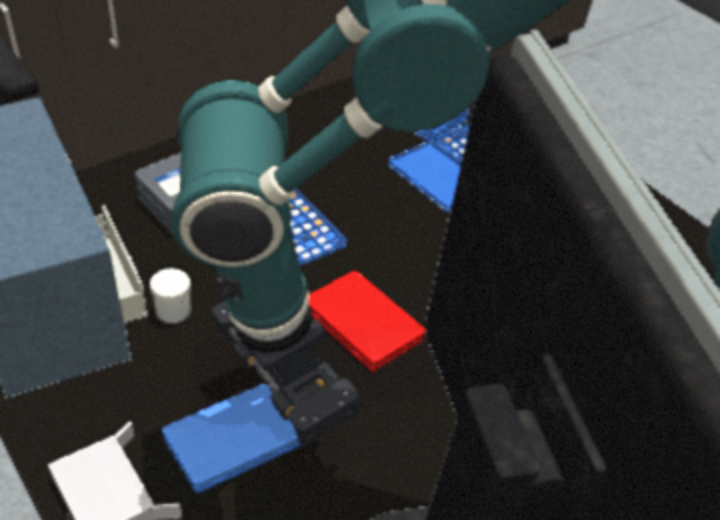

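The gripper stands behind the box's near end, with its fingers at (300,410) in the crop. The lid is shut and the monitor is clear. Now I push along the sleeve axis.

Request:
{"api": "step_arm", "payload": {"moves": "7 0 -1.5 0 0 0 0.1;14 0 -3 0 0 0 0.1;22 0 -4.6 0 0 0 0.1;29 0 -6.2 0 0 0 0.1;37 0 -7.9 0 0 0 0.1;45 0 -9.6 0 0 0 0.1;53 0 -11.3 0 0 0 0.1;61 0 -13 0 0 0 0.1;69 0 -14.7 0 0 0 0.1;77 0 -16.4 0 0 0 0.1;84 0 -17.9 0 0 0 0.1;88 0 -18.8 0 0 0 0.1"}}

```text
time_s: 14.85
tcp_pos: [0.4544, -0.27, 0.1732]
ee_rot: [[0.977, -0.03, -0.21], [-0.029, -1.0, 0.006], [-0.21, -0.0, -0.978]]
wrist_force: [-5.9, 0.4, 5.9]
opening: 0.0396
grip_force: 3.3
```

```bash
python3 st.py; python3 look.py l7.png
```

```text
t 14.85 q [-0.549  0.309  2.034 -0.125  0.987  1.131] T [ 0.4544 -0.27    0.1732] yaw_y -91.71 z [-0.21   0.006 -0.978] F [-5.87  0.43  5.88] open 0.0396
wrist 4146 z [-0.0021 -0.0006  0.0221] rect [ 472.3 -267.7] [84.6 99.5] 87.04 [[420.0, -307.0], [520.0, -313.0], [524.0, -228.0], [425.0, -223.0]]
top 30 z [0.013  0.018  0.0226] rect [ 443.7 -271.6] [35.   2.6] 88.42 [[442.0, -289.0], [445.0, -289.0], [446.0, -254.0], [443.0, -254.0]]
```

View pics/l7.png

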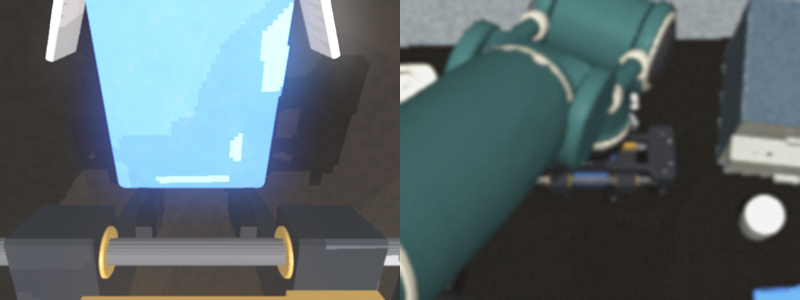

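The box's far part is centred between the wings in the wrist view, with the wings at (65,30) and (320,30). I keep going.

Request:
{"api": "step_arm", "payload": {"moves": "5 0 -1 0 0 0 0.1;10 0 -2.1 0 0 0 0.1;15 0 -3.2 0 0 0 0.1;20 0 -4.3 0 0 0 0.1;25 0 -5.4 0 0 0 0.1;28 0 -6 0 0 0 0.1;31 0 -6.6 0 0 0 0.1"}}

```text
time_s: 15.82
tcp_pos: [0.4858, -0.2709, 0.1731]
ee_rot: [[0.977, -0.03, -0.211], [-0.029, -1.0, 0.007], [-0.211, -0.0, -0.978]]
wrist_force: [-5.4, -0.6, 6.8]
opening: 0.0397
grip_force: 3.3
```

Request:
{"api": "step_arm", "payload": {"moves": "2 0 -0.4 0 0 0 0.1;4 0 -0.9 0 0 0 0.1;6 0 -1.3 0 0 0 0.1"}}

```text
time_s: 16.2
tcp_pos: [0.4917, -0.2711, 0.1731]
ee_rot: [[0.977, -0.03, -0.211], [-0.029, -1.0, 0.007], [-0.211, -0.0, -0.977]]
wrist_force: [-9.0, -0.7, 6.2]
opening: 0.0398
grip_force: 5.0
```

Request:
{"api": "step_arm", "payload": {"moves": "1 0 -0.2 0 0 0 0.1;2 0 -0.4 0 0 0 0.1"}}

```text
time_s: 16.45
tcp_pos: [0.4924, -0.2711, 0.1728]
ee_rot: [[0.976, -0.029, -0.215], [-0.029, -1.0, 0.007], [-0.215, -0.001, -0.977]]
wrist_force: [-11.8, -0.8, 9.5]
opening: 0.0396
grip_force: 6.6
```

Request:
{"api": "step_arm", "payload": {"moves": "1 0 -0.2 0 0 0 0.1;3 0 -0.6 0 0 0 0.1;3 0 -0.6 0 0 0 0.1"}}

```text
time_s: 16.82
tcp_pos: [0.4936, -0.2713, 0.1725]
ee_rot: [[0.975, -0.029, -0.221], [-0.028, -1.0, 0.008], [-0.221, -0.001, -0.975]]
wrist_force: [-16.5, -2.1, 12.6]
opening: 0.0395
grip_force: 9.6
```

The tip has stopped (456.7 → 456.9 mm) while the force climbs, so the box is against the back wall. I back off and check.

Request:
{"api": "step_arm", "payload": {"moves": "-5 0 1 0 0 0 0.1;-15 0 3 0 0 0 0.1;-35 0 7 0 0 0 0.1;-45 0 -30 0 0 0 0.1;-55 0 -80 0 0 0 0.1;-55 0 -130 0 0 0 0.1;-55 0 -180 0 0 0 0.1;-55 0 -180 0 0 0 0.1"}}

```text
time_s: 17.82
tcp_pos: [0.4832, -0.2716, 0.3657]
ee_rot: [[0.98, -0.029, -0.198], [-0.03, -1.0, 0.001], [-0.198, 0.005, -0.98]]
wrist_force: [0.5, -0.6, -0.4]
opening: 0.0399
grip_force: 0.0
```

```bash
python3 st.py; python3 look.py l8.png; python3 - <<'E'
from r import *
p,d,c=snap('wrist');X=pts(d,c)
h=cv2.cvtColor(p,cv2.COLOR_RGB2HSV)
m=(h[...,2]>170)&(h[...,1]<50)&(X[...,2]>.02)&(X[...,2]<.036)&(d>0)
# mouth edge of roof near the axis
k=m&(abs(X[...,1]+.271)<.03); print('mouth x',np.percentile(X[k][:,0],[1,3,50]).round(4) if k.any() else None, k.sum())
E
```

```text
t 17.825 q [-0.526  0.125  1.849 -0.102  1.342  1.107] T [ 0.4832 -0.2716  0.3657] yaw_y -91.69 z [-0.198  0.001 -0.98 ] F [ 0.46 -0.64 -0.37] open 0.0399
wrist 4659 z [-0.002   0.0164  0.0183] rect [ 496.9 -268.8] [86.4 57. ] 88.25 [[467.0, -311.0], [524.0, -313.0], [527.0, -226.0], [470.0, -225.0]]
top 801 z [-0.0013  0.0181  0.2282] rect [ 499.2 -267.3] [83.5 61.1] 88.42 [[468.0, -308.0], [529.0, -310.0], [531.0, -226.0], [470.0, -225.0]]
mouth x [0.5277 0.5282 0.5402] 3179
```

View pics/l8.png

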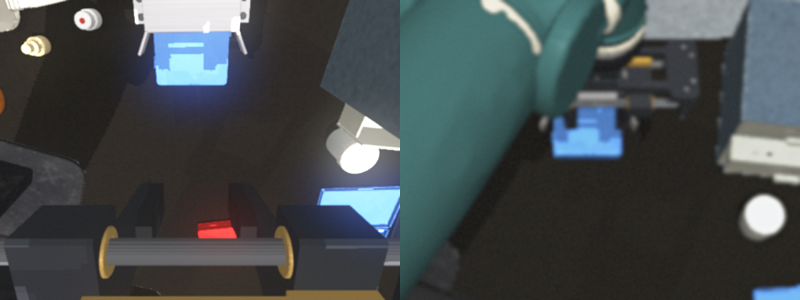

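The box is home: about 59 mm sticks out of the mouth (60 expected), it lies flat with its top at 16–18 mm, and the lid is shut. The jar and the two connectors are still standing, and the gripper is well clear. I hand it in.

```bash
python3 -c "
from rig import manip
print(manip.close_job())"
```

```text
the job is handed in; nothing more can be done
None
```

I folded the blue box's lid shut, then slid the box into the sleeve until it stopped against the back wall. It lies flat with the lid shut, nothing else in view was disturbed, and I handed the job in at about 18 s.

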